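# Hang the picking basket, then bring the red-lidded jar to the front of the parts carousel

## Task

Get the fittings station ready: hang the blue basket by its handle on the green hook and let go of it, then turn the carousel until the red-lidded jar is at the front, in line with the yellow pointer on the base. Finish while holding the turntable still there - keep a firm grip on it or on one of its jars, do not let go - so that I can count what is left in the jar. Leave the pump, the brass fitting and the grease can where they are.

Things in the scene. Friction and masses are not known exactly. Their poses are not given: they have to be found in the camera images.
- basket: Loose open blue basket, 75 (own x) x 130 (own y) x 45 mm high, about 0.2 kg, with a rigid upright steel handle: uprights at own y = -60 and +60 mm and a straight level round bar, 8 mm thick, 120 mm long, along own y, 108 mm above the underside (centre line); 59 mm free between rim and bar. Origin: centre of the underside; z up.
- basket_handle (a point): Middle of the basket's handle bar, on its centre line (108 mm above the basket's underside).
- hook_stand: Fixed steel stand: base plate 100 x 110 x 12 mm, post 16 mm thick, top 214 mm high, and a green hook arm of 8 mm round bar running from the post top along own -x (roughly to the robot), sloping down to a dip 90 mm from the post axis, then up to a free tip 112 mm from it. Origin: underside, on the post axis; yaw varies.
- hook_dip (a point): Upper surface of the hook arm at its dip, 194 mm above the bench: a bar hung on the hook settles here (its centre line then 4 mm higher).
- hook_tip (a point): Topmost point of the hook's upturned free tip, 26 mm above the dip and 22 mm farther out along the stand's -x; a bar must pass above it.
- carousel_base: Fixed grey round base, 190 mm across and 18 mm high, under the turntable, with a yellow pointer 36 mm wide and 12 mm high sticking out along its own -x to about 178 mm from the axis: that is the carousel's front. Origin: on the turning axis, on the bench; its yaw varies.
- front_spot (a point): Fixed point above the pointer line where the red lid's top centre has to come: 85 mm from the turning axis along the base's own -x, 108 mm above the bench.
- turntable: Wooden disc 240 mm across, top 32 mm above the bench, turns about a vertical axis without stops (friction about 0.08 N m, stays where left). Four clear jars (48 mm across) are fixed on it 90 degrees apart, 85 mm from the axis; lids 50 mm across, 20 mm high: red, black, white, black. Low hub 32 mm across. Origin: on the axis, 20 mm above the bench; own -x points to the red-lidded jar.
- red_lid (a point): Centre of the top of the red lid, 108 mm above the bench; turns with the turntable.
- pump: Bystander: small grey upright pump on a black foot, 72 mm across, 69 mm high, with a short spout. Loose. Origin: centre of the underside.
- fitting: Bystander: brass pipe fitting, 38 mm across, 54 mm high. Loose. Origin: centre of the underside.
- grease: Bystander: small yellow grease can with a white lid, 50 mm across, 70 mm high. Loose. Origin: centre of the underside.

How it is judged:
By the outcome, as a careful person would: the job done as asked, in the order asked, and still so for the second after the job is handed in, while the arm keeps its last pose, push and grip.
It also fails if it takes over 61 s, if anything falls off the work surface, if the arm or the gripper's body presses on something with over 40 N, if the wrist force passes 120 N, or if a joint passes its speed limit or range.

## Robot

A 6-joint arm with a two-finger parallel gripper is mounted at the origin on the work surface. World frame = base frame: x ahead of the robot, y to its left, z up, the work surface at z = 0. Lengths are in mm, angles in rad, forces in N, time in s.
With the tool pointing down it reaches from about 300 to 775 mm from the base axis. Payload 14.6 kg.
Tool frame: the origin (TCP) lies at the very end of the fingers, on their centre line; the grasp point (between the pads) lies 19 mm behind it; z points along the fingers, y is the direction in which the jaws open and shut (so a half turn about z gives the same grasp; the last joint's range is limited). The gripper opens to 94 mm and grips with 3 to 60 N. Pads are 16 mm wide; open, the fingers measure 119 mm over their backs; the gripper's body (75 mm by 177 mm) begins 78 mm behind the grasp point.
Start: joints at [-1.333, 0.3, 1.521, -0, 1.321, -0.067], TCP at [165.049, -524.641, 205.446] pointing down, gripper open.
Joint ranges: [-3.03, 3.03], [-0.79, 2.21], [0.23, 2.52], [-1.04, 4.18], [0, 3.07], [-2.55, 2.55]. Speed limits (rad/s): [2.22, 2.22, 2.57, 3.14, 3.14, 3.14].

## Interface

Orientations are given as [roll, pitch, yaw] about the fixed x, y, z axes, in that order (R = Rz(yaw) Ry(pitch) Rx(roll)).
In Python, from cell import manip gives the robot as it stands.
- The arm moves only by the shell command python3 -m inch 'ROWS' [FORCE]. ROWS is a JSON object of lists of equal length, an entry for each row: "grip": the opening, from -1 (shut) to 1 (fully open), so that 0 is half open; "travel": the shift along the world's x, y, z in cm, a list of three; "turn": the turn, a rotation vector about the world's x, y, z in degrees, a list of three. A call has 1 to 10 rows; each row is the pose to reach, as a shift and turn from the pose measured when the call began; what a row does not reach only later rows make up. A row lasts 1/8 s, in which the tool goes at most 62.5 mm and 10.7 degrees, less where a joint would pass 70% of its speed; a pose out of reach is approached as far as the arm can. A call with a gripper value outside its range is refused whole. The fingers move at their own pace and stop on an object; FORCE is the grip in N (left out, the last holds). Time passes only in rows, so rows that repeat a pose let the fingers close. It gives the time, the measured TCP pose, the force and the opening at its end, in the units of the state.
- manip.read_state(): the state, without advancing time (a new reading comes with each control period).
- manip.camera(name): name is "side" or "top" or "wrist"; returns (picture, depth): 480x640x3 uint8, red, green, blue; 480x640 float32, mm along the optical axis (not along the pixel's ray), 0 where there is no reading.
- manip.calibration(name): a dict with "fx", "fy", "cx", "cy" (pixels), "k1" (the pictures are not rectified: a ray, as slopes to the right and down, at radius r is drawn at 1 + k1 r^2 times it, then the intrinsics apply), "world_from_camera" (4x4, takes a point from camera to world coordinates). Camera axes: x right, y up, looking along -z (the intrinsics and any distortion apply to the point x, -y, -z); pixel columns grow to the right and rows downward; lengths in mm; the calibration is good to about 2 mm. A picture is of the moment at which its call begins: read the wrist's pose just before it. calibration takes no time and is no camera call; for the wrist camera it gives the pose at the moment of the call.
- manip.sign_off(): hands the job in, once; it reports no verdict.
Trained networks look in the newest picture that a camera, given by its name, has taken for a name from the list of things; names that differ only in an ending like _2 or _b are one class to them, and where a whole thing is asked for, a point or a joint stands for the part that bears it (a point fixed in the world has none). Each returns a list of dicts, best first, with "p" (0 to 1); they miss things now and then, are a little off and sometimes report something else, mostly with a low value. They report only what shows in the picture. A call takes as long as a camera call.
- manip.look_for(camera, label): "bbox" ([left, top, right, bottom] in pixels, round what is visible of it).
The state is a dict: "clock": time; "joints": joint angles; "qd": joint speeds; "effort": joint torques, N m; "eef_pos": TCP position; "eef_rot": TCP orientation; "wrist_force": force on the tool from outside, world axes, zero at the start; "moment": the same for the moment, N m; "finger_gap": finger opening in mm.
Only numpy, scipy, OpenCV 4.12 (cv2) and the standard library are available. Lean on these libraries where they do the work, as an engineer would, in place of code of your own. Each camera call takes 0.05 s, during which the arm holds its last target.

## Working session

There is one attempt and no reset: what is moved stays moved. The work goes in short steps, Python scripts to look and compute and a shell command to move; the robot and the scene stay as the last step left them, time stands still between calls to the robot, and variables do not carry over. Pictures are saved under pics/ and viewed, and the job is handed in when it is done.

```bash
ls; mkdir -p pics; cat > h.py <<'E'
import numpy as np, cv2
from cell import manip
def snap(n,f):
    c=manip.calibration(n); rgb,d=manip.camera(n)
    cv2.imwrite('pics/'+f+'.png',rgb[:,:,::-1]); np.savez('pics/'+f+'.npz',d=d,rgb=rgb,T=c['world_from_camera'],k=[c['fx'],c['fy'],c['cx'],c['cy'],c['k1']])
    return rgb,d
def cloud(f):
    z=np.load('pics/'+f+'.npz'); d=z['d'];fx,fy,cx,cy,k1=z['k']
    v,u=np.mgrid[0:480,0:640].astype(float)
    xd=(u-cx)/fx; yd=(v-cy)/fy; x,y=xd.copy(),yd.copy()
    for _ in range(10):
        s=1+k1*(x*x+y*y); x=xd/s;y=yd/s
    P=np.stack([x*d,-y*d,-d,np.ones_like(d)],-1)@np.array(z['T']).T
    P=P[...,:3]; P[d==0]=np.nan
    return P,z['rgb']
E
python3 - <<'E'
from h import *
s=manip.read_state(); print(s)
for n in ['side','top']:
    snap(n,n+'1'); c=manip.calibration(n); print(n,c)
for n in ['top','side']:
    for l in ['basket','basket_handle','hook_stand','hook_tip','carousel_base','turntable','red_lid','pump','fitting','grease']:
        try: print(n,l,[(np.round(o['bbox']).astype(int).tolist(),round(o['p'],2)) for o in manip.look_for(n,l)[:2]])
        except Exception as e: print(n,l,e)
E
```

```text
pics
{'clock': 0.0, 'joints': array([-1.33258203e+00,  3.00451070e-01,  1.52158907e+00, -1.16841993e-05,
        1.32070123e+00, -6.65934412e-02]), 'qd': array([ 0.00167999, -0.00127867, -0.00218728, -0.0014078 ,  0.00072921,
       -0.0001677 ]), 'effort': array([ 2.77503794e-03, -5.31803370e+01, -3.52734661e+01,  7.09142187e-02,
        2.44354480e-02, -1.05871582e-04]), 'eef_pos': array([ 164.99500891, -524.388504  ,  204.89394107]), 'eef_rot': array([-3.14044573e+00, -6.51479266e-05,  3.04810594e-01]), 'wrist_force': array([ 0.65764167,  0.56958225, -0.60171204]), 'moment': array([-0.0540927 , -0.07904222, -0.00236052]), 'finger_gap': 93.9248887223731}
side {'fx': 442.7268848616485, 'fy': 442.7268848616485, 'cx': 316.35018966869023, 'cy': 239.22618686828872, 'k1': 0.03132883949382727, 'world_from_camera': array([[-9.99639520e-01,  2.27803205e-02, -1.42087101e-02,
         4.95495889e+02],
       [-2.54564973e-02, -6.36026975e-01,  7.71246818e-01,
         7.59314153e+02],
       [ 8.53212679e-03,  7.71330503e-01,  6.36377607e-01,
         7.54476297e+02],
       [ 0.00000000e+00,
[... 841 characters left out ...]
 201, 309, 285], 0.77)]
top red_lid [([219, 201, 310, 290], 0.86)]
top pump [([451, 193, 476, 222], 0.94), ([222, 200, 308, 301], 0.16)]
top fitting [([373, 307, 389, 319], 0.57)]
top grease [([172, 270, 199, 292], 0.85)]
side basket [([306, 163, 345, 224], 0.82)]
side basket_handle [([304, 164, 344, 220], 0.59)]
side hook_stand [([246, 163, 312, 252], 0.69)]
side hook_tip [([244, 163, 310, 249], 0.64)]
side carousel_base [([234, 274, 375, 397], 0.9)]
side turntable [([235, 275, 352, 398], 0.93)]
side red_lid [([232, 274, 354, 398], 0.9)]
side pump [([260, 174, 286, 201], 0.94)]
side fitting [([365, 230, 384, 253], 0.62)]
side grease [([327, 425, 361, 473], 0.6), ([303, 169, 345, 223], 0.4)]
```

```bash
python3 - <<'E'
import cv2
a=cv2.imread('pics/top1.png')[170:340,150:510]; cv2.imwrite('pics/top1c.png',cv2.resize(a,None,fx=2.2,fy=2.2,interpolation=cv2.INTER_CUBIC))
a=cv2.imread('pics/side1.png')[150:480,200:420]; cv2.imwrite('pics/side1c.png',cv2.resize(a,None,fx=1.8,fy=1.8,interpolation=cv2.INTER_CUBIC))
E
```

```text
(no output)
```

View pics/top1c.png

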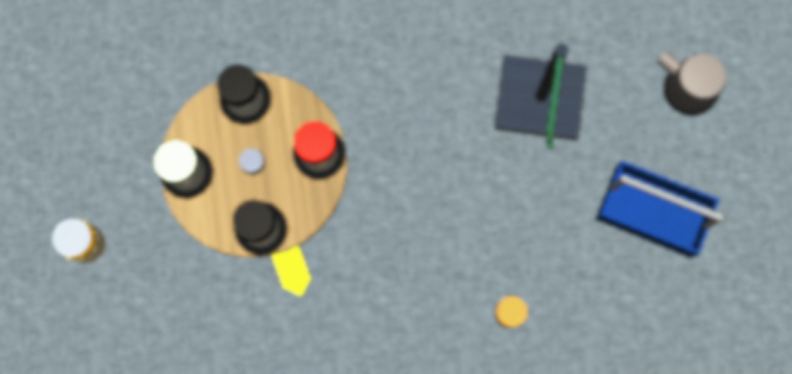

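View pics/side1c.png

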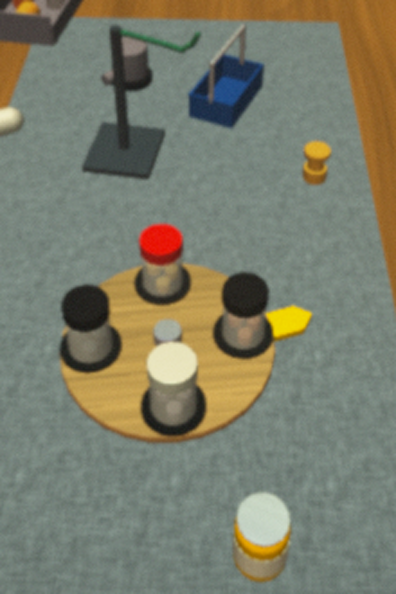

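View pics/top1.png

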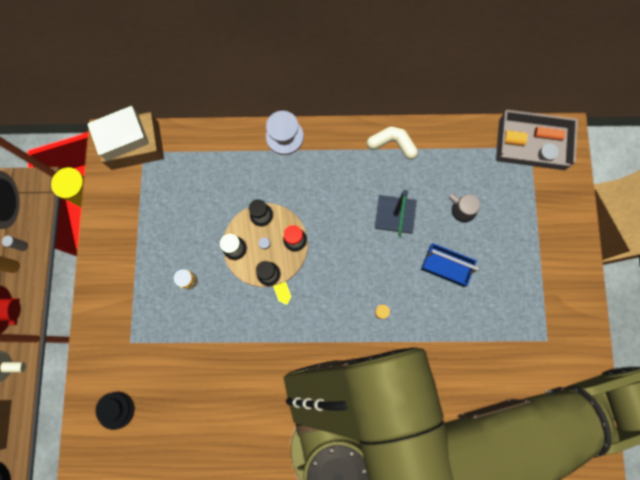

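The top view shows the carousel at about (265,243) with the red lid on the right (293,235) and the pointer at (283,293). The stand is at (396,213), with its hook pointing toward the robot. The basket is at (449,264), and its handle bar is visible. Next I'll measure these in 3D.

```bash
python3 - <<'E'
from h import *
np.set_printoptions(precision=1,suppress=True)
for n in ['top','side']:
    P,rgb=cloud(n+'1'); hsv=cv2.cvtColor(rgb,cv2.COLOR_RGB2HSV); H,S,V=[hsv[...,i].astype(int) for i in range(3)]
    z=P[...,2]; ok=np.isfinite(z)&(P[...,0]>300)&(P[...,0]<720)&(abs(P[...,1])<420)
    bench=ok&(z<15)&(z>-15); print(n,'bench z',np.median(z[bench]))
    def rep(name,m):
        m=m&ok; Q=P[m]
        if len(Q): print(name,len(Q),'med',np.median(Q,0),'min',Q.min(0),'max',Q.max(0))
        else: print(name,0)
        return Q
    rep('red lid',((H<8)|(H>172))&(S>150)&(z>100))
    y=rep('pointer',(H>24)&(H<36)&(S>180)&(z<30)&(z>4))
    b=rep('blue',(H>105)&(H<125)&(S>130))
    g=rep('green',(H>60)&(H<90)&(S>90)&(z>170))
    w=rep('whitelid',(S<50)&(V>180)&(z>98)&(z<120)&(P[...,1]>100))
    h=rep('bar',(z>85)&(z<125)&(P[...,1]<-180)&(P[...,0]<560))
    for nm,Q in [('bar',h),('green',g),('pointer',y)]:
        if len(Q)>5:
            c=np.median(Q,0); U=np.linalg.svd(Q[:,:2]-Q[:,:2].mean(0))[2][0]; t=(Q[:,:2]-Q[:,:2].mean(0))@U
            print(nm,'mean',Q.mean(0),'dir deg',np.degrees(np.arctan2(U[1],U[0])),'ends',Q[:,:2].mean(0)+U*t.min(),Q[:,:2].mean(0)+U*t.max())
    # disc
    d=ok&(abs(z-32)<6)&(P[...,1]>0)&(H>8)&(H<24)&(S>60)
    Q=P[d]; print('disc',len(Q)); 
    (cx,cy),r=cv2.minEnclosingCircle(Q[:,:2].astype(np.float32)); print(cx,cy,r)
    np.save('pics/g_%s.npy'%n,g)
    rep('post/arm',(z>190)&(P[...,1]<0))
    o=np.argsort(g[:,0]); print(g[o][::max(1,len(o)//12)])
E
```

```text
top bench z 0.6792422204825925
red lid 273 med [560.8 114.6 107.2] min [536.8  90.4 100.4] max [585.6 138.9 115.6]
pointer 195 med [416.7 150.   11.9] min [388.7 131.9   4.3] max [445.  172.   26.8]
blue 1115 med [ 487.  -311.1    6.5] min [ 429.5 -380.    -8. ] max [ 544.  -236.3   80.4]
green 120 med [ 587.3 -162.9  202.4] min [ 529.1 -171.3  177.2] max [ 635.3 -152.4  222.5]
whitelid 265 med [537.3 283.8 107.3] min [513.7 260.1  99.4] max [562.5 306.8 116.3]
bar 164 med [ 488.9 -309.7  109.8] min [ 460.4 -366.    86.9] max [ 514.8 -250.2  117.3]
bar mean [ 487.9 -309.   109.2] dir deg -113.47521276405647 ends [ 513.1 -251. ] [ 463.  -366.2]
green mean [ 586.8 -162.4  202.4] dir deg 171.88507815151334 ends [ 634.9 -169.3] [ 529.1 -154.2]
pointer mean [416.5 151.   11.7] dir deg -160.20551548672486 ends [440.4 159.6] [388.5 140.9]
disc 3490
518.9757080078125 255.05105590820312 181.81883239746094
post/arm 174 med [ 597.3 -163.8  205.1] min [ 525.9 -178.1  190.7] max [ 647.  -151.6  222.5]
[[ 529.1 -154.4  215.9]
 [ 545.4 -157.   198.7]
 [ 556.2 -160.2  195.9]
 [ 564.  -163.1  194.8]

[... 803 characters left out ...]
1 ends [ 463.4 -366.3] [ 514.6 -247.2]
green mean [ 581.7 -159.2  202.6] dir deg 171.64449900264415 ends [ 632.5 -166.7] [ 531.  -151.8]
pointer mean [412.4 149.9  11.8] dir deg 25.936789377701803 ends [387.1 137.6] [435.4 161.2]
disc 5230
550.7919311523438 200.0742645263672 120.3856430053711
post/arm 235 med [ 603.8 -160.9  202.2] min [ 526.7 -178.3  190.3] max [ 649.1 -146.7  218.5]
[[ 531.4 -149.1  218.5]
 [ 538.6 -151.6  200.5]
 [ 545.9 -154.   198.9]
 [ 555.8 -157.4  193.8]
 [ 562.8 -156.3  197. ]
 [ 572.5 -159.   200.7]
 [ 579.6 -157.6  201.4]
 [ 586.8 -158.1  200.9]
 [ 594.  -159.1  202.9]
 [ 601.8 -166.3  203.9]
 [ 611.  -162.4  206. ]
 [ 618.2 -165.   209.8]
 [ 627.5 -162.4  211.1]]
```

The measurements agree with the given sizes:

| Item | Measured | Check |
|---|---|---|
| Bar middle | (488.5, -307.7, 108), direction 66.5° | length ≈ 127 mm |
| Hook arm | direction 171.8°, dip ≈ (549, -155) | – |
| Carousel axis | ≈ (550, 200) | – |
| Red lid | radius ≈ 85.5 mm, at -82.3° | given 85 mm |
| Pointer | at -159.9° | needs a turn of ≈ -77.6° |

I'll grasp the bar 33 mm off its middle, so the fingers straddle the hook to one side.

```bash
python3 -m inch '{"grip":[1,1,1,1,1,1,1,1,1,1],"travel":[[3,2,0],[7,5,0],[12,8.5,0],[17,12,0],[22,16,0],[27,19.5,0],[31,22.5,0],[33.7,24.7,-0.5],[33.7,24.7,-0.5],[33.7,24.7,-0.5]],"turn":[[0,0,5],[0,0,12],[0,0,19],[0,0,26],[0,0,33],[0,0,40],[0,0,45],[0,0,48.9],[0,0,48.9],[0,0,48.9]]}' 60
python3 - <<'E'
from h import *
snap('wrist','w1')
E
```

```text
clock: 2.35
eef_pos: [501.6, -278.0, 200.5]
eef_rot: [-3.141, 0.0, 1.157]
wrist_force: [-0.0, 0.1, -0.3]
finger_gap: 94.1
```

View pics/w1.png

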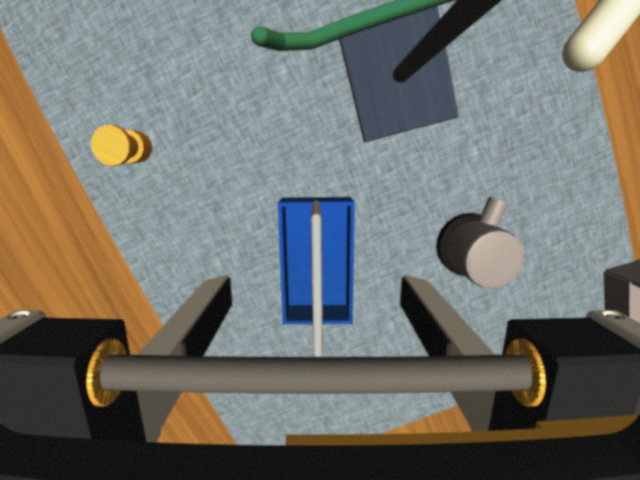

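```bash
python3 - <<'E'
from h import *
np.set_printoptions(precision=1,suppress=True)
P,rgb=cloud('w1'); z=P[...,2]
m=(z>101)&(z<118)&(P[...,0]>430)&(P[...,0]<560)&(P[...,1]>-400)&(P[...,1]<-200)
Q=P[m]; print(len(Q),Q.mean(0),Q.min(0),Q.max(0))
U=np.linalg.svd(Q[:,:2]-Q[:,:2].mean(0),full_matrices=False)[2][0]; t=(Q[:,:2]-Q[:,:2].mean(0))@U
print(np.degrees(np.arctan2(U[1],U[0])),Q[:,:2].mean(0)+U*t.min(),Q[:,:2].mean(0)+U*t.max(), np.percentile(Q[:,2],95))
m=np.zeros((480,640),bool)
s=manip.read_state(); print(s['eef_pos'],s['eef_rot'])
E
```

```text
1368 [ 490.4 -305.4  111.8] [ 461.5 -368.8  101. ] [ 515.8 -251.   114.5]
-112.97696049412232 [ 513.4 -251.3] [ 463.6 -368.8] 113.44239682122739
[ 501.5 -278.3  200.6] [3.1 0.  1.2]
```

The wrist view shows the bar as a vertical line at u≈317, centred between the open fingers (tips at u≈225 and 410). It gives the same line as the top camera, so I'll descend and grip.

```bash
python3 -m inch '{"grip":[1,1,1,1,1,1,-1,-1,-1,-1],"travel":[[0,0,-2],[0,0,-5],[0,0,-8],[0,0,-10],[0,0,-11.1],[0,0,-11.1],[0,0,-11.1],[0,0,-11.1],[0,0,-11.1],[0,0,-11.1]],"turn":[[0,0,0],[0,0,0.3],[0,0,0.5],[0,0,0.5],[0,0,0.5],[0,0,0.5],[0,0,0.5],[0,0,0.5],[0,0,0.5],[0,0,0.5]]}' 60
python3 -m inch '{"grip":[-1,-1,-1,-1],"travel":[[0,0,0],[0,0,0],[0,0,0],[0,0,0]],"turn":[[0,0,0],[0,0,0],[0,0,0],[0,0,0]]}' 60
```

```text
clock: 3.65
eef_pos: [501.5, -278.3, 89.8]
eef_rot: [3.141, 0.0, 1.165]
wrist_force: [-0.4, 0.2, 1.3]
finger_gap: 57.1
clock: 4.15
eef_pos: [501.6, -278.3, 89.8]
eef_rot: [3.141, 0.0, 1.166]
wrist_force: [-0.4, -0.4, -1.0]
finger_gap: 17.3
```

```bash
python3 -m inch '{"grip":[-1,-1,-1,-1,-1,-1,-1,-1,-1,-1],"travel":[[0,0,0],[0,0,0],[0,0,0],[0,0,1],[0,0,3],[0,0,5.5],[0,0,8],[0,0,11],[0,0,12.8],[0,0,12.8]],"turn":[[0,0,0],[0,0,0],[0,0,0],[0,0,0],[0,0,0],[0,0,0],[0,0,0],[0,0,0],[0,0,0],[0,0,0]]}' 60
python3 - <<'E'
from h import *
snap('wrist','w2');snap('side','s2')
a=cv2.imread('pics/s2.png')[100:300,200:420]; cv2.imwrite('pics/s2c.png',cv2.resize(a,None,fx=2.5,fy=2.5,interpolation=cv2.INTER_CUBIC))
E
```

```text
clock: 5.4
eef_pos: [501.8, -278.5, 219.3]
eef_rot: [3.139, 0.001, 1.166]
wrist_force: [0.4, 0.4, -3.6]
finger_gap: 6.4
```

View pics/w2.png

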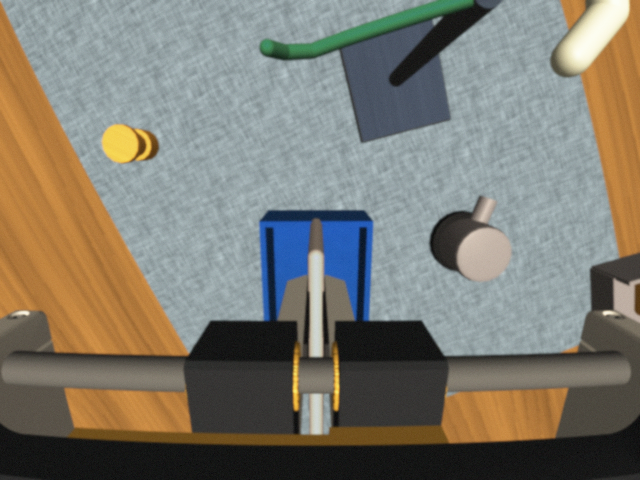

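View pics/s2c.png

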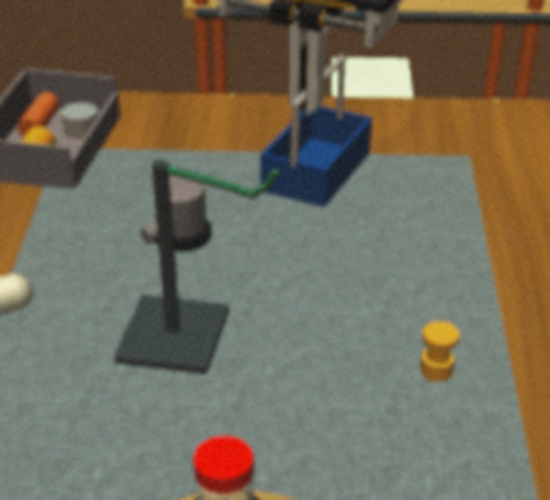

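The basket is off the bench and held (gap 6.4 mm, load ≈ 3 N). It hangs level below the fingers, with the near wall at v≈215–320 in the wrist view. Next I'll measure the bar's tilt in hand and get a better hook position from the wrist depth.

```bash
python3 - <<'E'
from h import *
np.set_printoptions(precision=1,suppress=True)
for f in ['w1','w2','s2','top1','side1']:
    P,rgb=cloud(f); hsv=cv2.cvtColor(rgb,cv2.COLOR_RGB2HSV); H,S,V=[hsv[...,i].astype(int) for i in range(3)]
    z=P[...,2]
    m=(H>60)&(H<90)&(S>90)&(z>180)&(z<230)&(P[...,0]>500)&(P[...,0]<660)&(P[...,1]<-100)&(P[...,1]>-230)
    Q=P[m]; u=np.array([-np.cos(np.radians(8.2)),np.sin(np.radians(8.2))]); 
    if len(Q)<10: print(f,len(Q)); continue
    # robust line fit
    l=cv2.fitLine(Q[:,:2].astype(np.float32),cv2.DIST_HUBER,0,.01,.01).ravel(); 
    d=l[:2]*np.sign(-l[0]); t=(Q[:,:2]-l[2:])@d
    print(f,len(Q),'dir',np.degrees(np.arctan2(d[1],d[0])),'tip',l[2:]+d*t.max(), 'zprof',[(round(a),np.round(np.median(Q[(t>t.max()-a-4)&(t<t.max()-a+4),2]),1)) for a in (4,12,20,26,35,50,65)])
    # post/plate
    m=(z>8)&(z<17)&(V<110)&(P[...,0]>560)&(P[...,0]<720)&(P[...,1]<-80)&(P[...,1]>-260)
    R=cv2.minAreaRect(P[m][:,:2].astype(np.float32)); print('  plate',m.sum(),R)
for f in ['w2','s2']:
    P,rgb=cloud(f); z=P[...,2]; hsv=cv2.cvtColor(rgb,cv2.COLOR_RGB2HSV)
    d=np.array([np.cos(1.167),np.sin(1.167)]); c=np.array([488.5,-309.])
    q=P[...,:2]-c; t=q@d; n=q@np.array([-d[1],d[0]])
    m=(abs(n)<12)&(z>222)&(z<250)&(abs(t)<75)
    for a in range(-70,75,10):
        k=m&(abs(t-a)<5)
        if k.sum()>3: print(f,a,k.sum(),'n',np.round(np.median(n[k]),1),'z',np.round(np.median(z[k]),1))
    b=(hsv[...,0]>105)&(hsv[...,0]<125)&(hsv[...,1]>130)&(abs(n)<60)&(abs(t)<90)&(z>80)
    print('blue',b.sum(),'t',np.nanpercentile(t[b],[1,99]),'n',np.nanpercentile(n[b],[1,99]),'z',np.nanpercentile(z[b],[1,99]))
E
```

```text
w1 2899 dir 171.06342 tip [ 525.9 -155.5] zprof [(4, np.float64(219.2)), (12, np.float64(207.0)), (20, np.float64(199.4)), (26, np.float64(195.4)), (35, np.float64(197.1)), (50, np.float64(201.0)), (65, np.float64(203.9))]
  plate 9632 ((639.6672973632812, -172.20703125), (107.93756866455078, 99.15225219726562), 81.61262512207031)
w2 3060 dir 171.43019 tip [ 526.2 -155.6] zprof [(4, np.float64(218.9)), (12, np.float64(206.8)), (20, np.float64(198.9)), (26, np.float64(195.4)), (35, np.float64(197.3)), (50, np.float64(201.1)), (65, np.float64(204.0))]
  plate 8123 ((639.591796875, -174.70712280273438), (102.28845977783203, 99.88733673095703), 81.65132141113281)
s2 105 dir 170.98148 tip [ 528.6 -150.6] zprof [(4, np.float64(213.3)), (12, np.float64(200.7)), (20, np.float64(195.4)), (26, np.float64(193.1)), (35, np.float64(196.0)), (50, np.float64(199.9)), (65, np.float64(202.1))]
  plate 891 ((640.2415161132812, -168.29635620117188), (114.54463195800781, 99.96719360351562), 82.00992584228516)
top1 119 dir 171.76381 tip [ 529.1 -154.2] zprof [(4, np.float64(213.8)), (12, np.float64(200.4
[... 498 characters left out ...]
 -167.34410095214844), (114.05292510986328, 100.72541809082031), 80.3925552368164)
w2 -50 20 n 0.2 z 239.5
w2 -40 192 n 0.2 z 240.5
w2 -30 205 n -0.4 z 240.6
w2 -20 156 n -0.1 z 240.9
w2 0 5 n 2.2 z 238.0
w2 10 233 n 0.0 z 241.3
w2 20 225 n -0.5 z 241.6
w2 30 261 n 0.0 z 242.0
w2 40 928 n -0.0 z 241.4
w2 50 311 n -0.5 z 241.9
w2 60 400 n -0.1 z 240.5
blue 7877 t [-18.1  65.2] n [-37.3  36. ] z [132.7 176.6]
s2 -60 11 n 2.4 z 225.8
s2 -50 8 n 1.1 z 238.9
s2 -40 7 n -1.1 z 238.8
s2 -30 8 n 3.5 z 239.3
s2 -20 10 n 1.8 z 237.5
s2 -10 6 n 2.9 z 235.8
s2 30 5 n -4.0 z 244.9
s2 40 49 n 1.0 z 238.6
s2 50 24 n 2.0 z 238.3
s2 60 21 n 1.1 z 234.5
blue 734 t [-62.7  69.7] n [-35.2  37.7] z [128.1 174.1]
```

The bar is level (z ≈ 237) with its middle ≈ (488.5, -309). The post axis from the tip agrees with the plate centre at about (639, -170), so the dip is ≈ (550, -157) with the arm at 171.6°. I'll line up in front of the tip, 70 mm out.

```bash
python3 -m inch '{"grip":[-1,-1,-1,-1,-1,-1,-1,-1,-1,-1],"travel":[[-0.3,1,0],[-0.8,3.5,0],[-1.2,6,0],[-1.6,8.5,0],[-1.6,11,0],[-1.6,13.5,0],[-1.6,15.5,0],[-1.6,16.4,-0.1],[-1.6,16.4,-0.1],[-1.6,16.4,-0.1]],"turn":[[0,0,1],[0,0,4],[0,0,7],[0,0,10],[0,0,13],[0,0,14.8],[0,0,14.8],[0,0,14.8],[0,0,14.8],[0,0,14.8]]}' 60
python3 - <<'E'
from h import *
np.set_printoptions(precision=1,suppress=True)
snap('wrist','w3');snap('side','s3');snap('top','t3')
s=manip.read_state(); tcp=s['eef_pos']; print(tcp,s['eef_rot'])
yaw=s['eef_rot'][2]; d=np.array([np.cos(yaw),np.sin(yaw)]); c=tcp[:2]-33.3*d; nn=np.array([-d[1],d[0]])
for f in ['w3','s3','t3']:
    P,rgb=cloud(f); z=P[...,2]; hsv=cv2.cvtColor(rgb,cv2.COLOR_RGB2HSV);H,S,V=[hsv[...,i].astype(int) for i in range(3)]
    q=P[...,:2]-c; t=q@d; n=q@nn
    b=(H>105)&(H<125)&(S>130)&(abs(n)<60)&(abs(t)<90)&(z>80)
    if b.sum(): print(f,'blue',b.sum(),'t',np.nanpercentile(t[b],[1,99]),'n',np.nanpercentile(n[b],[1,99]),'z',np.nanpercentile(z[b],[1,99]))
    m=(H>60)&(H<90)&(S>90)&(z>180)&(z<230)&(P[...,0]>500)&(P[...,0]<660)&(P[...,1]<-100)&(P[...,1]>-230)
    Q=P[m]
    if len(Q)>10:
        k=Q[:,0]<560; print('  hook in bar frame: t',np.percentile(t[m][k],[5,50,95]),'n',np.percentile(-n[m],[1,99]),len(Q), 'zmax',np.percentile(Q[:,2],99))
a=cv2.imread('pics/s3.png')[100:300,200:420]; b=cv2.imread('pics/t3.png')[150:350,320:540]
cv2.imwrite('pics/st3.png',cv2.resize(np.hstack([a,b]),None,fx=1.8,fy=1.8,interpolation=cv2.INTER_CUBIC))
E
```

```text
clock: 6.75
eef_pos: [485.2, -114.6, 215.9]
eef_rot: [-3.141, 0.0, 1.424]
wrist_force: [0.2, 0.3, -2.5]
finger_gap: 6.0
[ 485.2 -114.6  216. ] [-3.1  0.   1.4]
w3 blue 7893 t [-18.   65.2] n [-37.   36.3] z [129.5 173.5]
  hook in bar frame: t [-1.9  1.8  3.8] n [ 70.6 154.1] 1559 zmax 213.0729675621446
s3 blue 1062 t [-62.7  69.1] n [-36.6  36.5] z [126.7 172.3]
  hook in bar frame: t [1.  4.3 8.1] n [ 51. 153.] 93 zmax 218.43376332979565
t3 blue 42 t [-62.3  65.4] n [-35.6  49. ] z [125.3 474.5]Traceback (most recent call last):
  File "<stdin>", line 14, in <module>
    return _quantile_unchecked(
        a, q, axis, out, overwrite_input, method, keepdims, weights)
    return _ureduce(a,
                    func=_quantile_ureduce_func,
    ...<5 lines>...
                    overwrite_input=overwrite_input,
                    method=method)
    r = func(a, **kwargs)
    result = _quantile(arr,
                       quantiles=q,
    ...<2 lines>...
                       out=out,
                       weights=wgt)
    slices_having_nans = np.isnan(arr[-1, ...])
                                  ~~~^^^^^^^^^
IndexError: index -1 is out of bounds for axis 0 with size 0
```

View pics/w3.png

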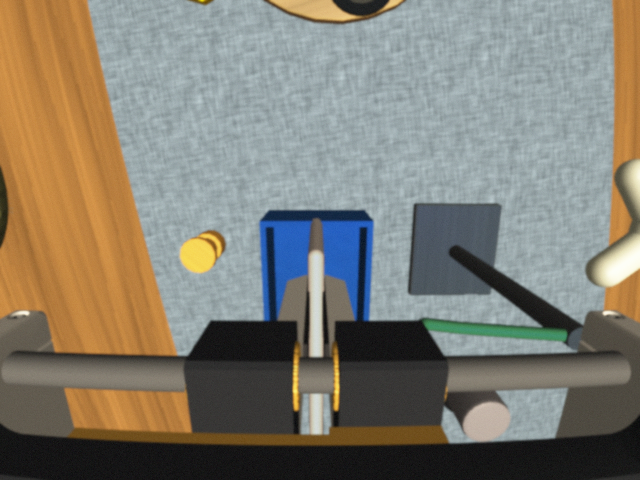

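The side and wrist views both put the hook line within about 1–2 mm of the bar's middle. The heights clear too: bar underside at 230 mm against the 220 mm tip, and rim at 171 mm against the arm's underside at 186 mm. Inserting along the arm.

```bash
python3 -m inch '{"grip":[-1,-1,-1,-1,-1,-1,-1,-1],"travel":[[1,-0.1,0.1],[2.2,-0.3,0.2],[3.5,-0.4,0.2],[4.8,-0.6,0.2],[6,-0.7,0.2],[7,-0.9,0.2],[7,-0.9,0.2],[7,-0.9,0.2]],"turn":[[0,0,0],[0,0,0],[0,0,0],[0,0,0],[0,0,0],[0,0,0],[0,0,0],[0,0,0]]}' 60
python3 - <<'E'
from h import *
snap('side','s4')
a=cv2.imread('pics/s4.png')[100:300,200:420]
cv2.imwrite('pics/s4c.png',cv2.resize(a,None,fx=3,fy=3,interpolation=cv2.INTER_CUBIC))
E
```

```text
clock: 7.9
eef_pos: [555.0, -123.6, 218.0]
eef_rot: [-3.141, 0.0, 1.423]
wrist_force: [-1.3, -0.2, -2.8]
finger_gap: 6.4
```

View pics/s4c.png

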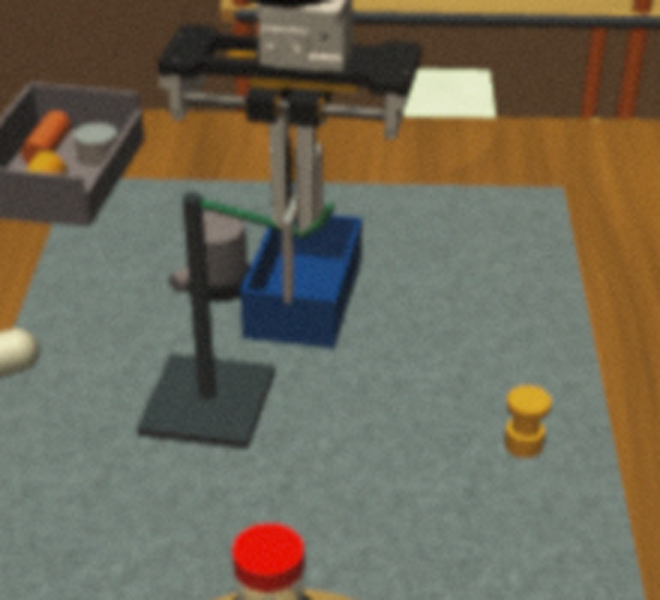

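The green arm passes under the bar and above the rim, with its tip (330,210) showing beyond the fingers. Lowering onto the dip.

```bash
python3 -m inch '{"grip":[-1,-1,-1,-1,-1],"travel":[[0,0,-1],[0,0,-2.2],[0,0,-3.2],[0,0,-3.6],[0,0,-3.6]],"turn":[[0,0,0],[0,0,0],[0,0,0],[0,0,0],[0,0,0]]}' 60
python3 -m inch '{"grip":[-1,-1],"travel":[[0,0,-0.2],[0,0,-0.2]],"turn":[[0,0,0],[0,0,0]]}' 20
```

```text
clock: 8.57
eef_pos: [555.2, -123.6, 182.2]
eef_rot: [-3.141, 0.0, 1.423]
wrist_force: [1.4, -0.8, -0.5]
finger_gap: 6.0
clock: 8.82
eef_pos: [555.4, -123.7, 180.6]
eef_rot: [3.141, 0.0, 1.423]
wrist_force: [0.3, 0.3, 3.3]
finger_gap: 7.3
```

The wrist load reversed from -2.8 N to +3.3 N, so the bar is resting on the hook. I'll open gradually.

```bash
python3 -m inch '{"grip":[-0.85,-0.8,-0.75,-0.7,-0.6,-0.5,-0.4,-0.3],"travel":[[0,0,0],[0,0,0],[0,0,0],[0,0,0],[0,0,0],[0,0,0],[0,0,0],[0,0,0]],"turn":[[0,0,0],[0,0,0],[0,0,0],[0,0,0],[0,0,0],[0,0,0],[0,0,0],[0,0,0]]}' 20
python3 - <<'E'
from h import *
snap('side','s5');snap('wrist','w5')
a=cv2.imread('pics/s5.png')[100:300,200:420]
cv2.imwrite('pics/s5c.png',cv2.resize(a,None,fx=3,fy=3,interpolation=cv2.INTER_CUBIC))
E
```

```text
clock: 9.82
eef_pos: [555.4, -123.7, 180.6]
eef_rot: [3.141, 0.0, 1.423]
wrist_force: [-0.0, -0.2, -0.2]
finger_gap: 32.5
```

View pics/s5c.png

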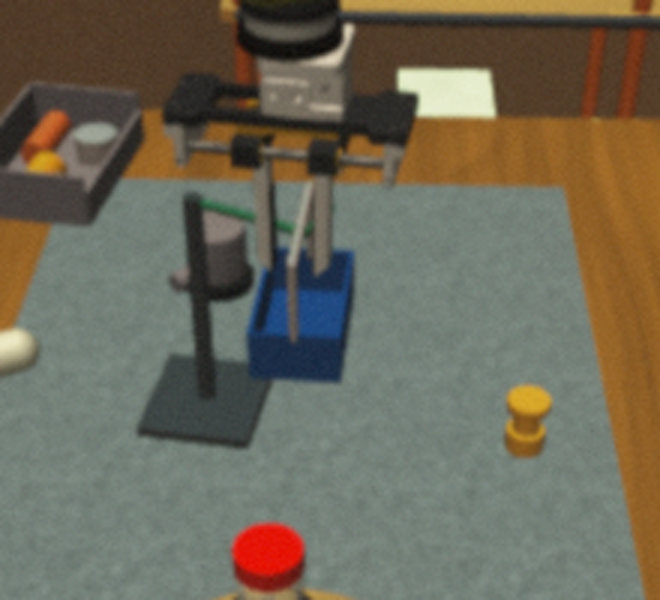

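View pics/w5.png

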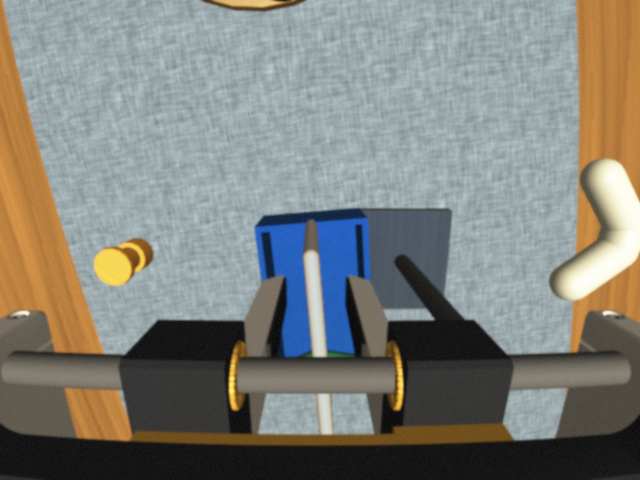

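The basket hangs freely (force ≈ 0, bar between the open fingers at u≈315). Now retreating straight up, then over to above the red jar.

```bash
python3 -m inch '{"grip":[0,0.2,0.3,0.4,0.5,0.6,0.8,1,1,1],"travel":[[0,0,0],[0,0,0],[0,0,1],[0,0,2.5],[0,0,4.5],[0,0,7],[0,0,9.5],[0,0,11.5],[0,0,12],[0,0,12]],"turn":[[0,0,0],[0,0,0],[0,0,0],[0,0,0],[0,0,0],[0,0,0],[0,0,0],[0,0,0],[0,0,0],[0,0,0]]}' 60
python3 -m inch '{"grip":[1,1,1,1,1,1,1,1,1,1],"travel":[[0,1.5,0],[0.1,5,0],[0.2,9,0],[0.3,13,0],[0.4,17,0],[0.5,20.5,-1],[0.6,23,-4],[0.6,23.9,-7],[0.6,23.9,-9],[0.6,23.9,-9]],"turn":[[0,0,0],[0,0,3],[0,0,6],[0,0,9],[0,0,12],[0,0,15],[0,0,16],[0,0,16],[0,0,16],[0,0,16]]}' 60
python3 - <<'E'
from h import *
np.set_printoptions(precision=1,suppress=True)
snap('side','s6');snap('wrist','w6');snap('top','t6')
s=manip.read_state(); print(s['eef_pos'],s['eef_rot'],s['clock'])
for f in ['w6','s6']:
    P,rgb=cloud(f); z=P[...,2]; hsv=cv2.cvtColor(rgb,cv2.COLOR_RGB2HSV);H,S,V=[hsv[...,i].astype(int) for i in range(3)]
    m=((H<8)|(H>172))&(S>150)&(z>104)&(z<113); Q=P[m]
    if len(Q): print(f,len(Q),'med',np.median(Q,0),'range',np.percentile(Q,2,axis=0),np.percentile(Q,98,axis=0),cv2.minEnclosingCircle(Q[:,:2].astype(np.float32)))
a=cv2.imread('pics/s6.png')[100:400,200:420]; b=cv2.imread('pics/t6.png')[150:350,200:520]
cv2.imwrite('pics/s6c.png',cv2.resize(a,None,fx=2,fy=2,interpolation=cv2.INTER_CUBIC));cv2.imwrite('pics/t6c.png',cv2.resize(b,None,fx=2.4,fy=2.4,interpolation=cv2.INTER_CUBIC))
E
```

```text
clock: 11.18
eef_pos: [555.4, -123.7, 300.7]
eef_rot: [3.141, 0.0, 1.423]
wrist_force: [-0.1, 0.2, 0.3]
finger_gap: 93.9
clock: 12.42
eef_pos: [560.4, 116.0, 209.1]
eef_rot: [-3.139, 0.0, 1.703]
wrist_force: [-0.0, -0.1, -0.8]
finger_gap: 93.9
[561.6 115.6 211.7] [3.1 0.  1.7] 12.575
w6 2604 med [561.7 116.3 108.7] range [539.9  93.6 106.9] [583.8 137.8 110.1] ((561.79345703125, 115.18498229980469), 24.799482345581055)
s6 337 med [562.  119.5 107.4] range [540.3  95.2 105. ] [584.1 139.5 109.9] ((561.8629760742188, 117.1650619506836), 25.531667709350586)
```

View pics/s6c.png

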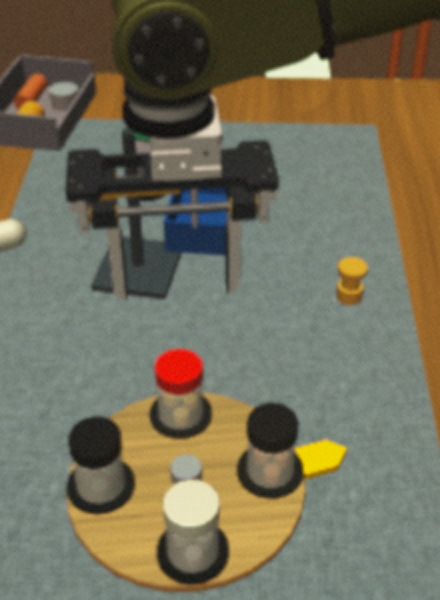

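View pics/w6.png

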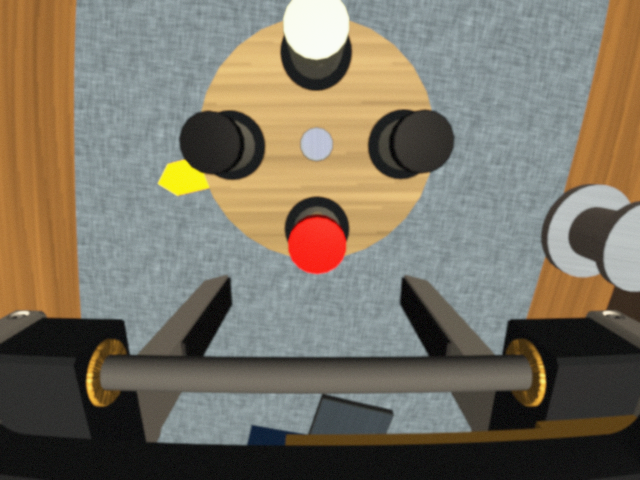

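The basket still hangs on the hook. The red lid (317,245) is centred between the fingers, and the yellow pointer is at (183,178). I'll re-fit the axis and pointer from this closer view.

```bash
python3 - <<'E'
from h import *
np.set_printoptions(precision=2,suppress=True)
for f in ['w6','top1','side1']:
    P,rgb=cloud(f); z=P[...,2]; hsv=cv2.cvtColor(rgb,cv2.COLOR_RGB2HSV);H,S,V=[hsv[...,i].astype(int) for i in range(3)]
    ok=(P[...,1]>40)&(P[...,1]<330)&(P[...,0]>370)&(P[...,0]<690)
    red=P[ok&((H<8)|(H>172))&(S>150)&(z>104)&(z<113)]; R=np.array(cv2.minEnclosingCircle(red[:,:2].astype(np.float32))[0])
    wl=P[ok&(S<60)&(V>170)&(z>104)&(z<114)]; W=np.array(cv2.minEnclosingCircle(wl[:,:2].astype(np.float32))[0])
    d=P[ok&(z>26)&(z<38)&(H>8)&(H<24)&(S>60)&(np.hypot(P[...,0]-550,P[...,1]-200)<130)]; 
    hull=cv2.convexHull(d[:,:2].astype(np.float32)); (ex,ey),(a,b),_=cv2.fitEllipse(hull)
    hub=P[ok&(z>34)&(z<60)&(np.hypot(P[...,0]-550,P[...,1]-200)<22)]
    y=P[ok&(H>24)&(H<36)&(S>180)&(z<18)&(z>7)&(P[...,0]<450)]
    ax=np.array([550.3,200.2])
    print(f,'R',R,'W',W,'mid',(R+W)/2,'|RW|/2',np.hypot(*(R-W))/2,'disc',ex,ey,a,b,'hub',np.median(hub,0))
    v=y[:,:2]-ax; r=np.hypot(*v.T); th=np.degrees(np.arctan2(-v[:,1],-v[:,0]))
    tip=v[r>r.max()-15]
    print('  pointer n',len(y),'rmax',r.max(),'mean dir',np.degrees(np.arctan2(-v.mean(0)[1],-v.mean(0)[0])),'tip dir',np.degrees(np.arctan2(-tip.mean(0)[1],-tip.mean(0)[0])),'edges mid',[round((np.percentile(th[abs(r-q)<4],3)+np.percentile(th[abs(r-q)<4],97))/2,1) for q in (130,140,150,160)])
    for rr in [R]: w=rr-ax; print('  red angle',np.degrees(np.arctan2(w[1],w[0])),np.hypot(*w), 'RW',np.degrees(np.arctan2((R-W)[1],(R-W)[0])))
E
```

```text
w6 R [561.79 115.18] W [538.61 283.65] mid [550.2  199.42] |RW|/2 85.02847846493226 disc 550.5370483398438 199.12474060058594 237.189208984375 238.46775817871094 hub [550.03 199.23  52.45]
  pointer n 1090 rmax 176.47809831348374 mean dir 21.032065825736698 tip dir 20.34883384320731 edges mid [np.float64(23.6), np.float64(21.0), np.float64(20.5), np.float64(20.5)]
  red angle -82.30067795821505 85.78841873524486 RW -82.16515983316299
top1 R [560.99 115.12] W [538.29 283.4 ] mid [549.64 199.26] |RW|/2 84.89870317883371 disc 549.8619384765625 199.7240753173828 237.0666961669922 237.54147338867188 hub [548.31 198.53  50.65]
  pointer n 181 rmax 172.3295502413494 mean dir 20.303986237072724 tip dir 20.142942185466897 edges mid [np.float64(20.3), np.float64(20.3), np.float64(19.8), np.float64(20.3)]
  red angle -82.83862546348992 85.74575164861321 RW -82.31629974651851
side1 R [562.44 116.99] W [538.56 284.61] mid [550.5 200.8] |RW|/2 84.65615947830658 disc 550.6915283203125 200.99449157714844 236.60214233398438 239.07090759277344 hub [551.05 203.84  51.5 ]
  pointer n 270 rmax 174.88616774725233 mean dir 20.02444510785267 tip dir 20.355911524354532 edges mid [np.float64(20.1), np.float64(20.2), np.float64(19.9), np.float64(20.4)]
  red angle -81.7007746376892 84.09265640187309 RW -81.89338345079001
```

All three cameras agree on the axis ≈ (550.1, 199.5), pointer direction 20.1° and red jar at -82.2°, so the turn is -77.7°. Descending on the lid and gripping tangentially.

```bash
python3 -m inch '{"grip":[1,1,1,1,1,1,1,-0.1,-0.1,-0.1],"travel":[[0,0,-2],[0,0,-5],[0,0,-8],[0,0,-11],[0,0,-12.8],[0,0,-13.1],[0,0,-13.1],[0,0,-13.1],[0,0,-13.1],[0,0,-13.1]],"turn":[[0,0,0],[0,0,0],[0,0,0],[0,0,0],[0,0,0],[0,0,0],[0,0,0],[0,0,0],[0,0,0],[0,0,0]]}' 35
python3 -m inch '{"grip":[-0.3,-0.3,-0.3,-0.3],"travel":[[0,0,0],[0,0,0],[0,0,0],[0,0,0]],"turn":[[0,0,0],[0,0,0],[0,0,0],[0,0,0]]}' 35
python3 - <<'E'
from h import *
s=manip.read_state(); print(s['eef_pos'],s['eef_rot'],s['clock'],s['moment'])
E
```

```text
clock: 13.82
eef_pos: [561.7, 115.6, 81.0]
eef_rot: [3.139, 0.0, 1.703]
wrist_force: [0.4, 0.5, 0.0]
finger_gap: 67.4
clock: 14.32
eef_pos: [561.7, 115.6, 81.1]
eef_rot: [3.139, 0.0, 1.702]
wrist_force: [0.3, 0.2, 2.4]
finger_gap: 49.6
[561.73660601 115.60564711  81.06989571] [3.13881187e+00 2.64307963e-04 1.70249953e+00] 14.325 [-0.05842782 -0.07459542 -0.0559158 ]
```

Gripped on the lid (49.6 mm gap). Next I'll compute the arc offsets.

```bash
python3 - <<'E'
import numpy as np
ax=np.array([550.1,199.5]); p=np.array([561.7,115.6])
for d in [0,-2,-6,-11,-16,-21,-26,-31,-36,-40]+[-45,-50,-55,-60,-65,-70,-74,-77,-77.7]:
    a=np.radians(d); R=np.array([[np.cos(a),-np.sin(a)],[np.sin(a),np.cos(a)]])
    print(d,np.round((ax+R@(p-ax)-p)/10,2))
E
```

```text
0 [0. 0.]
-2 [-0.29 -0.04]
-6 [-0.88 -0.08]
-11 [-1.62 -0.07]
-16 [-2.36  0.01]
-21 [-3.08  0.14]
-26 [-3.8   0.34]
-31 [-4.49  0.6 ]
-36 [-5.15  0.92]
-40 [-5.66  1.22]
-45 [-6.27  1.64]
-50 [-6.84  2.11]
-55 [-7.37  2.63]
-60 [-7.85  3.19]
-65 [-8.27  3.79]
-70 [-8.65  4.43]
-74 [-8.91  4.96]
-77 [-9.07  5.37]
-77.7 [-9.11  5.47]
```

```bash
python3 -m inch '{"grip":[-0.3,-0.3,-0.3,-0.3,-0.3,-0.3,-0.3,-0.3,-0.3,-0.3],"travel":[[-0.29,-0.04,0],[-0.88,-0.08,0],[-1.62,-0.07,0],[-2.36,0.01,0],[-3.08,0.14,0],[-3.8,0.34,0],[-4.49,0.6,0],[-5.15,0.92,0],[-5.66,1.22,0],[-5.66,1.22,0]],"turn":[[0,0,-2],[0,0,-6],[0,0,-11],[0,0,-16],[0,0,-21],[0,0,-26],[0,0,-31],[0,0,-36],[0,0,-40],[0,0,-40]]}' 35
python3 - <<'E'
from h import *
s=manip.read_state(); p=s['eef_pos'];yaw=s['eef_rot'][2]
print(p,s['eef_rot'],s['wrist_force'],s['moment'],s['finger_gap'])
ax=np.array([550.1,199.5]); v=p[:2]-ax; a=np.degrees(np.arctan2(v[1],v[0])); print('angle',a,'r',np.hypot(*v),'yaw-a',np.degrees(yaw)-a)
tot=-159.9-a
for d in [-3,-8,-13,-18,-23,-28,-33,-36,tot]:
    t=np.radians(d); R=np.array([[np.cos(t),-np.sin(t)],[np.sin(t),np.cos(t)]])
    print(round(d,1),np.round((ax+R@v*84.9/np.hypot(*v)-p[:2])/10,2))
E
```

```text
clock: 15.58
eef_pos: [505.0, 127.9, 81.1]
eef_rot: [3.139, 0.0, 1.004]
wrist_force: [3.6, 0.2, -2.4]
finger_gap: 48.9
[505.04275946 127.89223301  81.08460686] [3.13853107e+00 2.58151137e-05 1.00373405e+00] [ 3.55728858  0.16830385 -2.36871971] [ 0.11430257 -0.4344838  -0.23024841] 48.9452061481873
angle -122.17903912902207 r 84.60394327898602 yaw-a 179.68876401071213
-3 [-0.39  0.22]
-8 [-0.97  0.67]
-13 [-1.52  1.18]
-18 [-2.02  1.72]
-23 [-2.46  2.31]
-28 [-2.86  2.94]
-33 [-3.2  3.6]
-36 [-3.38  4.  ]
-37.7 [-3.47  4.24]
```

```bash
python3 -m inch '{"grip":[-0.3,-0.3,-0.3,-0.3,-0.3,-0.3,-0.3,-0.3,-0.3,-0.3],"travel":[[-0.39,0.22,0],[-0.97,0.67,0],[-1.52,1.18,0],[-2.02,1.72,0],[-2.46,2.31,0],[-2.86,2.94,0],[-3.2,3.6,0],[-3.38,4,0],[-3.47,4.24,0],[-3.47,4.24,0]],"turn":[[0,0,-3],[0,0,-8],[0,0,-13],[0,0,-18],[0,0,-23],[0,0,-28],[0,0,-33],[0,0,-36],[0,0,-37.7],[0,0,-37.7]]}' 35
python3 - <<'E'
from h import *
np.set_printoptions(precision=2,suppress=True)
snap('side','s8');snap('wrist','w8');snap('top','t8')
s=manip.read_state(); p=s['eef_pos']; v=p[:2]-[550.1,199.5]
print(p,s['eef_rot'],s['wrist_force'],s['moment'],s['finger_gap'],'ang',np.degrees(np.arctan2(v[1],v[0])),np.hypot(*v))
for f in ['w8','s8','t8']:
    P,rgb=cloud(f); z=P[...,2]; hsv=cv2.cvtColor(rgb,cv2.COLOR_RGB2HSV);H,S,V=[hsv[...,i].astype(int) for i in range(3)]
    ok=(P[...,1]>40)&(P[...,1]<330)&(P[...,0]>370)&(P[...,0]<690)
    for nm,m in [('red',((H<8)|(H>172))&(S>150)&(z>104)&(z<113)),('white',(S<60)&(V>170)&(z>104)&(z<114)&(P[...,0]>570)),('ptr',(H>24)&(H<36)&(S>180)&(z<18)&(z>7)&(P[...,0]<450))]:
        Q=P[ok&m]
        if len(Q)<10: print(f,nm,len(Q)); continue
        c=np.array(cv2.minEnclosingCircle(Q[:,:2].astype(np.float32))[0]); 
        print(f,nm,len(Q),c,cv2.minEnclosingCircle(Q[:,:2].astype(np.float32))[1],'mean',Q.mean(0))
a=cv2.imread('pics/s8.png')[130:430,200:420]
cv2.imwrite('pics/s8c.png',cv2.resize(a,None,fx=2,fy=2,interpolation=cv2.INTER_CUBIC))
E
```

```text
clock: 16.82
eef_pos: [470.8, 170.3, 81.1]
eef_rot: [3.138, -0.001, 0.347]
wrist_force: [4.9, 0.5, -4.2]
finger_gap: 49.6
[470.87 170.18  81.07] [ 3.14 -0.    0.35] [ 4.8   0.8  -4.35] [ 0.3  -0.86 -0.09] 49.55434327510421 ang -159.6944109019421 84.4827825337953
w8 red 7664 [483.16 203.47] 59.823673248291016 mean [472.24 170.87 108.59]
w8 white 0
w8 ptr 0
s8 red 143 [480.33 174.89] 21.930421829223633 mean [483.91 176.19 107.5 ]
s8 white 416 [630.79 229.37] 24.99533462524414 mean [630.94 231.06 107.76]
s8 ptr 271 [410.37 152.14] 27.36563491821289 mean [412.39 150.09  11.78]
t8 red 0
t8 white 226 [628.69 227.95] 25.012609481811523 mean [629.01 228.55 108.01]
t8 ptr 0
```

View pics/s8c.png

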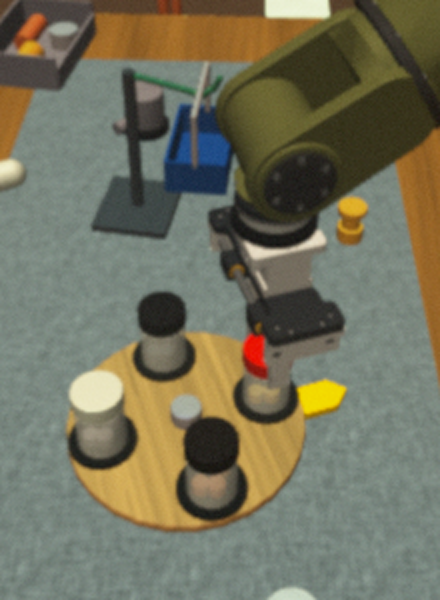

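View pics/w8.png

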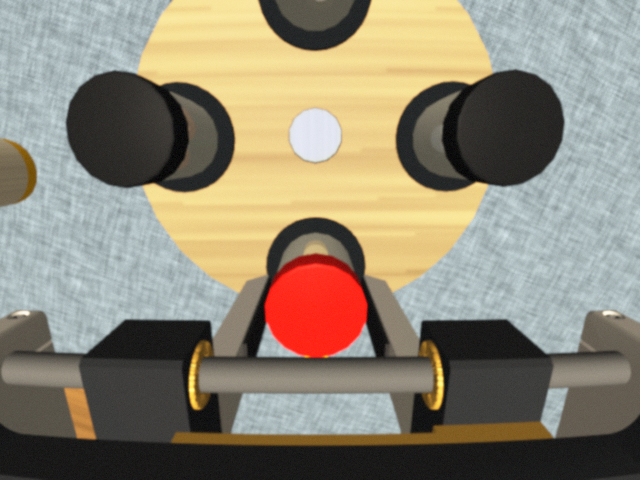

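View pics/t8.png

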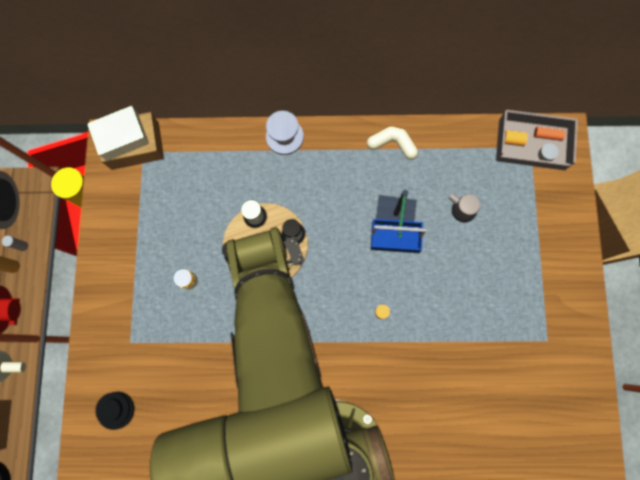

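The red lid is gripped in line with the pointer. The opposite white lid sits at 19.6–19.9° (target 20.1°), and the basket still hangs on the hook. I'll firm up the grip, hold, and run a final check of the basket, the bystanders and stillness.

```bash
python3 -m inch '{"grip":[-0.3,-0.3,-0.3,-0.3,-0.3,-0.3],"travel":[[0,0,0],[0,0,0],[0,0,0],[0,0,0],[0,0,0],[0,0,0]],"turn":[[0,0,0],[0,0,0],[0,0,0],[0,0,0],[0,0,0],[0,0,0]]}' 45
python3 - <<'E'
from h import *
np.set_printoptions(precision=2,suppress=True)
snap('side','s9');snap('top','t9')
s=manip.read_state(); p=s['eef_pos']; v=p[:2]-[550.1,199.5]
print(p,s['wrist_force'],s['finger_gap'],abs(s['qd']).max(),'ang',np.degrees(np.arctan2(v[1],v[0])))
for f,c in [('s9',(550.6,200.9)),('t9',(549.7,199.4))]:
    P,rgb=cloud(f); z=P[...,2]; hsv=cv2.cvtColor(rgb,cv2.COLOR_RGB2HSV);H,S,V=[hsv[...,i].astype(int) for i in range(3)]
    Q=P[(S<60)&(V>170)&(z>104)&(z<114)&(P[...,0]>570)&(P[...,1]>150)&(P[...,1]<300)]; w=np.array(cv2.minEnclosingCircle(Q[:,:2].astype(np.float32))[0])-c
    print(f,'white ang',np.degrees(np.arctan2(w[1],w[0])))
    b=P[(H>105)&(H<125)&(S>130)&(z>75)&(P[...,1]<-60)&(P[...,1]>-260)]; print(' basket blue',len(b),np.percentile(b,[2,50,98],axis=0))
    k=P[(S<60)&(V>110)&(z>185)&(z<215)&(P[...,0]<580)&(P[...,0]>520)&(P[...,1]<-80)&(P[...,1]>-240)]; print(' bar',len(k),k.mean(0) if len(k) else '')
A,B=[cv2.imread('pics/%s.png'%n).astype(int) for n in ('top1','t9')]
for nm,(u0,v0,u1,v1) in dict(pump=(446,190,482,224),fit=(370,302,394,322),grease=(170,266,200,294)).items(): print(nm,abs(A-B)[v0:v1,u0:u1].mean())
a=cv2.imread('pics/s9.png')[130:250,220:400]; cv2.imwrite('pics/s9c.png',cv2.resize(a,None,fx=4,fy=4,interpolation=cv2.INTER_CUBIC))
E
```

```text
clock: 17.73
eef_pos: [470.9, 170.2, 81.1]
eef_rot: [3.138, -0.001, 0.347]
wrist_force: [3.4, -0.7, -2.4]
finger_gap: 49.1
[470.9  170.15  81.06] [ 2.76 -0.95 -1.68] 49.402761498496815 0.0019160306249474694 ang -159.66506996585423
s9 white ang 20.532018900855274
 basket blue 921 [[ 520.81 -221.05   92.18]
 [ 555.41 -138.64  107.23]
 [ 591.47  -88.93  135.89]]
 bar 90 [ 553.45 -152.09  200.99]
t9 white ang 20.444505150274555
 basket blue 1184 [[ 512.11 -218.53   88.48]
 [ 549.28 -156.23   96.67]
 [ 589.85  -94.75  137.94]]
 bar 168 [ 552.02 -159.67  200.28]
pump 2.2742374727668846
fit 2.361111111111111
grease 2.213888888888889
```

View pics/s9c.png

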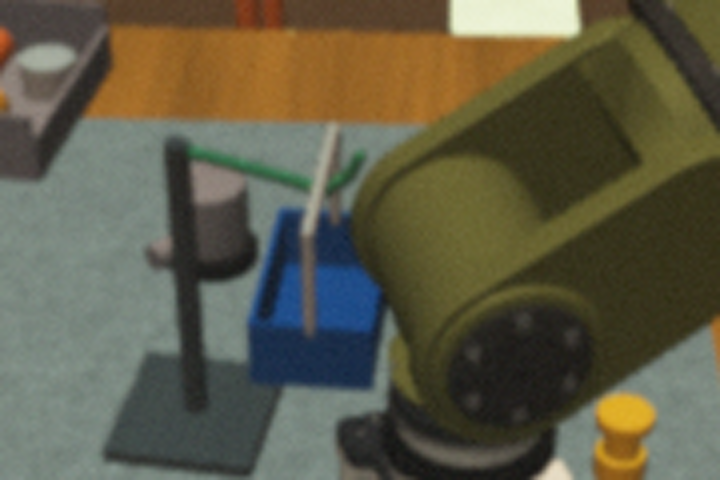

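The basket bar sits in the hook's dip (bar top z ≈ 200) with the basket level, and the bystanders are unchanged. The carousel is within about 0.4° of the pointer and still. Handing in.

```bash
python3 -c "
from cell import manip
print(manip.sign_off())"
```

```text
the job is handed in; nothing more can be done
None
```

The blue basket is hanging on the green hook. The red-lidded jar is at the front in line with the yellow pointer, and the gripper is still holding its lid. I handed in at about 18 s of the 61 s allowed; no verdict was given.

- **Basket:** I let go of it before touching the carousel. The bar top now reads z ≈ 200 at the dip, and the basket hangs level. It turned slightly on the hook when released.
- **Carousel:** I turned it about 77.5° clockwise by the red lid. The gripper puts the jar at 20.3° against a pointer direction of 20.1°. Single camera readings of the opposite white lid ranged from 19.6° to 20.5°, so the error is at most about 0.5° (under 1 mm at the lid).
- **Hold:** The lid is gripped at 45 N with a gap of about 49 mm. The joints are still, with about 3 N of residual force at the wrist.
- **Pump, brass fitting and grease can:** The top camera shows no change around them since the start.

No check failed. The side camera reads positions about 2 mm off in y, within its stated calibration.

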